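# Load the calibration gas cylinder into its retaining station

## Task

Put the small calibration gas cylinder away in its station on the desk: slide it in upright under the slotted plate, with its neck going in at the open mouth of the slot, along and then sideways to the closed end. Swing the latch fully shut behind its neck. Leave the cylinder standing on the desk, keep it upright all the while, and do not push or knock over the spray can, the syringe, the mouse, the mug or the spanner.

Things in the scene. Friction and masses are not known exactly. Their poses are not given: they have to be found in the camera images.
- cylinder: Gas cylinder 195 mm tall, about 0.25 kg, standing; origin: centre of underside, z along its axis. Bare aluminium body 56 mm across to 108 mm height, rounded shoulder to 130 mm, brass neck 20 mm across from 130 to 163 mm, round black hand wheel 30 mm across from 163 to 195 mm (grip here from above; it does not turn). The only thing here with neck and wheel.
- rack: The station: grey sheet-steel bridge fixed to the desk, 140 mm (x) by 160 mm (y); origin: centre of its underside; -x is its front, roughly towards the robot. Top plate 142 to 147 mm above the desk, on two side walls with inner faces at y = +-76 mm; front and back open, no floor: the cylinder moves below the plate, its neck in the plate's L-shaped slot, 30 mm wide.
- mouth (a point): Desk-level point below the middle of the slot's open mouth in the plate's front edge (rack frame x = -70, y = +40 mm). The slot runs from here along the rack's +x to the corner. Standing on the desk the cylinder's shoulder has 12 mm of free height below the plate, so it can be held a few mm off the desk on the way; dragged, it leans.
- corner (a point): Desk-level point below the slot's corner, where its two centrelines meet (rack frame x = +20, y = +40 mm). From here the slot runs along the rack's -y to its closed end, whose edge is at y = -52 mm.
- home (a point): Desk-level point below the closed end of the slot, where the cylinder's axis belongs (rack frame x = +20, y = -38 mm; the neck touches the slot's end 4 mm further on)
- latch (a joint): Latch angle, rad: 0 shut at its stop (bar along rack -x, across the slot just behind the cylinder's neck); grows as it swings open clockwise from above, through rack +y (1.57) to at most 2.4. Stays where left; about 1 N at the knob moves it. Steel bar 10 mm wide, 149 to 157 mm above the desk, on an upright pivot on the plate at rack frame x = +52, y = -15 mm.
- latch_knob (a point): Middle of the latch's round black knob, 18 mm across, which spins freely on its pin, standing from 157 to 191 mm above the desk (this point at 174 mm) at the end of the bar, 80 mm from the pivot axis
- spray_can: Bystander: short plain can with no neck or wheel, 62 mm across, 115 mm tall, standing on the desk near the cylinder; origin at the centre of its underside
- syringe: Bystander: big clear syringe lying on the desk, about 190 mm long, 34 mm high; origin under its barrel
- mouse: Bystander: black computer mouse, 110 x 62 x 33 mm; origin under its centre
- mug: Bystander: white mug, 80 mm across, 95 mm tall; origin under its centre
- spanner: Bystander: steel spanner lying on the desk, 160 mm long; origin under its middle
Not all that is in view belongs to the job. Leave any purple, red or turquoise look-alike of the cylinder alone.

How it is judged:
On the way:
1. the cylinder is upright under the plate, its axis at the closed end of the slot (horizontal distance between cylinder and home below 0.012 m and angle between cylinder's own z axis and vertical below 0.12 rad and height (world z) of cylinder below 0.012 m), for 0.2 s.
At the end, for the whole second after the job is handed in: The cylinder stands at rest on the desk, upright within 0.06 rad, its axis within 12 mm of the home point at the slot's closed end, and the latch is shut to within 0.12 rad of its stop (horizontal distance between cylinder and home below 0.012 m and height (world z) of cylinder below 0.004 m and angle between cylinder's own z axis and vertical below 0.06 rad and linear speed of cylinder below 0.02 m/s and value of joint latch below 0.12 rad); the robot touches nothing.
It fails at once if the cylinder is tipped more than 0.5 rad (angle between cylinder's own z axis and vertical above 0.5 rad).
It fails at once if a bystander (spray can, syringe, mouse, mug or spanner) is pushed more than 30 mm (distance of any of spray_can, syringe, mouse, mug, spanner from where it was at the start of the episode above 0.03 m).
It fails at once if the spray can or the mug is knocked over (angle between any of spray_can, mug's own z axis and vertical above 0.5 rad).
It also fails if it takes over 64 s, if anything falls off the work surface, if the arm or the gripper's body presses on something with over 40 N, if the wrist force passes 120 N, or if a joint passes its speed limit or range.

## Robot

A 6-joint arm with a two-finger parallel gripper is mounted at the origin on the work surface. World frame = base frame: x ahead of the robot, y to its left, z up, the work surface at z = 0. Lengths are in m, angles in rad, forces in N, time in s.
With the tool pointing down it reaches from about 0.275 to 0.875 m from the base axis. Payload 12.5 kg.
Tool frame: the origin (TCP) lies at the very end of the fingers, on their centre line; the grasp point (between the pads) lies 19 mm behind it; z points along the fingers, y is the line along which they close (so a half turn about z gives the same grasp; the last joint's range is limited). The gripper opens to 85 mm and grips with 20 to 120 N. Pads are 22 mm wide; open, the fingers measure 114 mm over their backs; the gripper's body (76 mm by 85 mm) begins 54 mm behind the grasp point. The pads swing forward as they close: fully open they stand 13 mm farther back than shut.
Start: joints at [1.075, 0.351, 1.652, -0, 1.139, -0.085], TCP at [0.22, 0.504, 0.231] pointing down, gripper open.
Joint ranges: [-2.75, 2.75], [-0.79, 2.1], [0.01, 2.65], [-1.57, 4.71], [0.07, 3.14], [-2.87, 2.87]. Speed limits (rad/s): [2.22, 2.22, 2.79, 3.14, 3.14, 3.14].

## Interface

Orientations are given as a 3x3 rotation matrix whose columns are the frame's x, y, z axes.
In Python, from bench import manip gives the robot as it stands. Calls block until the motion is done:
- manip.move_ptp(position, orientation): joint-space move of the TCP to a pose.
- manip.move_l(position, attitude=None, max_speed=0.15): straight line of the TCP; attitude=None keeps the orientation; max_speed is the mean speed in m/s.
- manip.move_j(angles): joint-space move.
- manip.set_gripper(opening, effort=None): opening from 0.0 (shut) to 1.0 (fully open); effort is the grip in N (None keeps the last); returns when the fingers have stopped.
- manip.dwell(seconds).
- manip.inverse_kinematics(position, orientation): joint angles nearest the present ones, or None.
- manip.grab_frame(name): name is "scene" or "top" or "wrist"; returns (picture, depth): 480x640x3 uint8, red, green, blue; 480x640 float32, m along the optical axis (not along the pixel's ray), 0 where there is no reading.
- manip.get_calibration(name): a dict with "camera_matrix" (3x3 intrinsics, pixels), "R" (3x3) and "t" (3): a world point X has camera coordinates R X + t. Camera axes: x right, y down, z forward; pixel columns grow to the right and rows downward; lengths in m; the calibration is good to about 2 mm. A picture is of the moment at which its call begins: read the wrist's pose just before it. get_calibration takes no time and is no camera call; for the wrist camera it gives the pose at the moment of the call.
A pose or a line that the arm cannot do raises manip.Unreachable and nothing moves.
- manip.sign_off(): hands the job in, once; it reports no verdict.
Trained networks look in the newest picture that a camera, given by its name, has taken for a name from the list of things; names that differ only in an ending like _2 or _b are one class to them, and where a whole thing is asked for, a point or a joint stands for the part that bears it (a point fixed in the world has none). Each returns a list of dicts, best first, with "confidence" (0 to 1); they miss things now and then, are a little off and sometimes report something else, mostly with a low value. They report only what shows in the picture. A call takes as long as a camera call. They do not tell look-alikes from the thing itself.
- manip.look_for(camera, name): "at" ([x, y, z] in m, in world coordinates, good to about 4 mm: the middle of the surface that is visible of it).
Readings, each from a call of its own:
- manip.current_time(): time.
- manip.current_qpos(): joint angles.
- manip.current_joint_vel(): joint speeds.
- manip.current_joint_torque(): joint torques, N m.
- manip.current_ee_pos(): TCP position.
- manip.current_tcp_rot(): TCP orientation.
- manip.current_force(): force on the tool from outside, world axes, zero at the start.
- manip.current_ft_torque(): the same for the moment, N m.
- manip.current_grip_width(): opening from 0.0 (shut) to 1.0 (fully open).
Only numpy, scipy, OpenCV 4.12 (cv2) and the standard library are available. Lean on these libraries where they do the work, as an engineer would, in place of code of your own. Each camera call takes 0.05 s, during which the arm holds its last target. There are 200 camera calls.

## Working session

There is one attempt and no reset: what is moved stays moved. The work goes in short steps, each a Python script; the robot and the scene stay as the last script left them, time stands still between calls to the robot, and variables do not carry over. Pictures are saved under pics/ and viewed, on a budget of 10 in all, crops included, one or two more only if the job needs it, and the job is handed in when it is done.

```bash
mkdir -p pics; ls
python3 - <<'E'
from bench import manip as m
import cv2,numpy as np
ims=[]
for c in("scene","top"):
    p,d=m.grab_frame(c); cv2.imwrite(f"pics/{c}0.png",p[:,:,::-1]); np.savez(f"{c}0.npz",p=p,d=d,**{k:np.array(v) for k,v in m.get_calibration(c).items()})
    for n in("cylinder","rack","latch_knob","latch","spray_can","syringe","mouse","mug","spanner"):
        K=m.get_calibration(c); 
        for r in m.look_for(c,n)[:4]:
            q=np.array(K["R"])@r["at"]+K["t"]; q=np.array(K["camera_matrix"])@q
            print(c,n,np.round(r["at"],3),round(r["confidence"],2),(q[:2]/q[2]).astype(int))
print(m.current_time())
E
```

```text
pics
scene cylinder [0.542 0.162 0.094] 0.93 [386 247]
scene cylinder [0.49  0.254 0.095] 0.92 [409 229]
scene cylinder [0.419 0.349 0.106] 0.71 [427 206]
scene cylinder [0.331 0.295 0.111] 0.57 [395 194]
scene rack [ 0.564 -0.073  0.148] 0.81 [297 253]
scene latch_knob [ 0.63  -0.018  0.158] 0.78 [331 261]
scene latch [ 0.574 -0.074  0.145] 0.7 [298 257]
scene latch [ 0.633 -0.017  0.154] 0.63 [331 263]
scene spray_can [0.649 0.225 0.078] 0.78 [429 271]
scene spray_can [0.751 0.042 0.006] 0.5 [376 342]
scene syringe [0.539 0.439 0.025] 0.69 [475 246]
scene mouse [0.75  0.042 0.008] 0.2 [376 342]
scene mug [ 0.796 -0.228  0.059] 0.72 [257 376]
scene spanner [0.75  0.045 0.007] 0.76 [377 342]
scene spanner [0.491 0.256 0.092] 0.73 [410 230]
top cylinder [0.47  0.254 0.119] 0.92 [222 256]
top cylinder [0.39  0.339 0.122] 0.91 [186 283]
top cylinder [0.512 0.164 0.122] 0.6 [257 243]
top cylinder [0.62  0.233 0.117] 0.45 [236 204]
top rack [ 0.552 -0.054  0.147] 0.77 [339 233]
top latch_knob [ 0.631 -0.026  0.157] 0.74 [330 203]
top latch [ 0.626 -0.026  0.157] 0.71 [330 205]
top spray_can [0.62  0.233 0.118] 0.78 [236 204]
top spray_can [ 0.546 -0.055  0.146] 0.51 [339 236]
top syringe [0.53  0.444 0.032] 0.73 [165 236]
top mouse [ 0.473 -0.424  0.027] 0.58 [463 279]
top mug [ 0.784 -0.224  0.05 ] 0.87 [400 168]
top spanner [0.739 0.047 0.006] 0.76 [307 181]
1.0
```

Run:
```python
import cv2
s=cv2.imread("pics/scene0.png");t=cv2.imread("pics/top0.png")
cv2.imwrite("pics/s1.png",cv2.resize(s[140:400,220:520],None,fx=2.6,fy=2.3,interpolation=cv2.INTER_CUBIC))
cv2.imwrite("pics/t1.png",cv2.resize(t[140:320,150:420],None,fx=2.9,fy=2.9,interpolation=cv2.INTER_CUBIC))
```

```text
(no output)
```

View pics/s1.png

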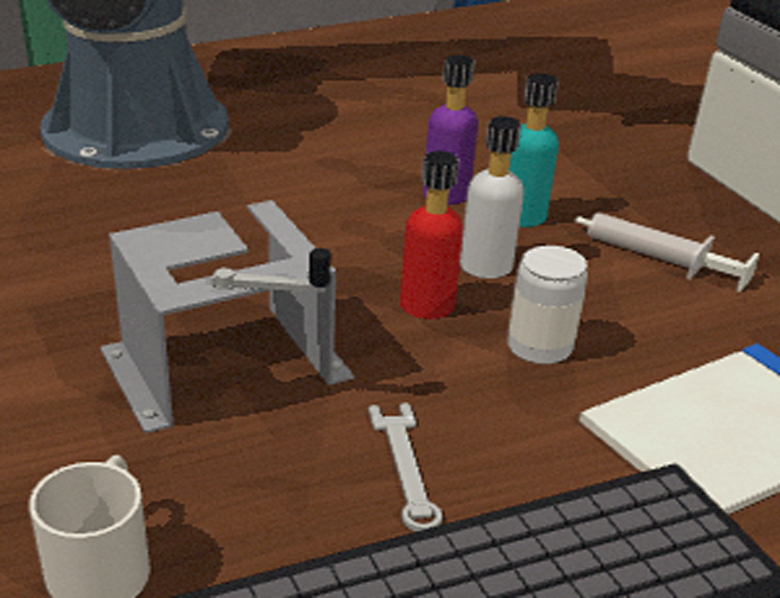

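View pics/t1.png

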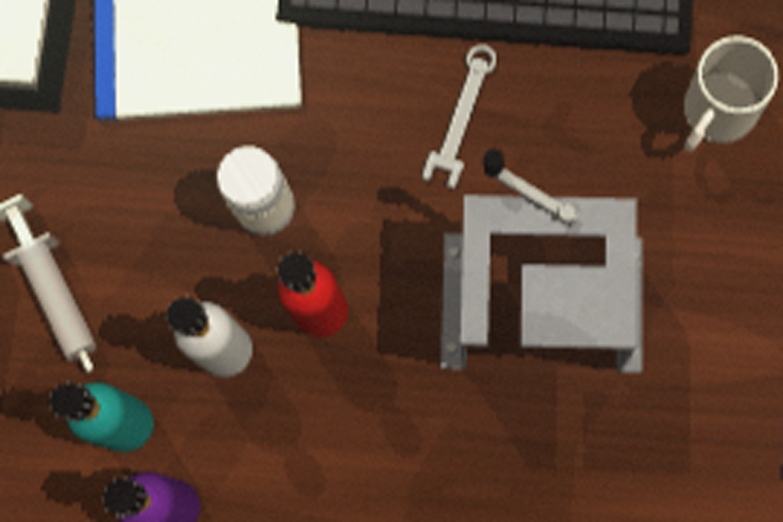

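The bare aluminium cylinder is the pale one at scene (409,229), top (222,256). Its look-alikes are red at top (257,243), turquoise at (186,283) and purple at about (200,312). The spray can at top (236,204) has no neck or wheel. The rack mouth is at lower left in the top view, and the latch is open at about 2.2 rad. Next I'll measure the poses from depth.

```bash
cat > h.py <<'E'
import numpy as np,cv2
def cloud(f):
    K,R,t=f["camera_matrix"],f["R"],f["t"]; d=f["d"]
    v,u=np.indices(d.shape); c=np.stack([(u-K[0,2])/K[0,0]*d,(v-K[1,2])/K[1,1]*d,d],-1)
    w=(c-t)@R; w[d==0]=np.nan; return w
E
python3 - <<'E'
import numpy as np,cv2
from h import cloud
for c in("top","scene"):
    f=np.load(c+"0.npz"); w=cloud(f); x,y,z=w[...,0],w[...,1],w[...,2]
    print(c,"cam",np.round(-f["R"].T@f["t"],3),"desk",np.nanmedian(z[(abs(x-.45)<.03)&(abs(y-.05)<.03)]), f["camera_matrix"][0,0])
    for n,(a,b) in dict(cyl=(.475,.255),red=(.52,.163),teal=(.395,.342),purp=(.33,.295)).items():
        k=(np.hypot(x-a,y-b)<.035)&(z>.17)&(z<.21)
        P=w[k]; 
        if len(P)<5: print(n,len(P));continue
        tp=P[P[:,2]>np.percentile(P[:,2],90)-.006]
        print(n,len(P),len(tp),"zpct",np.percentile(P[:,2],[10,50,90]).round(4),"mean",tp.mean(0).round(4),"mid",((tp.min(0)+tp.max(0))/2).round(4),"ext",np.ptp(tp,0).round(3))
    k=(abs(x-.56)<.12)&(abs(y+.055)<.12)&(z>.138)&(z<.149)
    P=w[k]; r=cv2.minAreaRect(P[:,:2].astype(np.float32)*1000); print("plate",k.sum(),P[:,2].mean(),r)
    k=(abs(x-.62)<.06)&(abs(y-.0)<.06)&(z>.165)&(z<.2); P=w[k]
    print("knob",k.sum(),np.nanmedian(P,0),np.ptp(P,0))
E
```

```text
top cam [ 0.277 -0.012  1.336] desk 0.00020316762101574794 458.194185544992
cyl 144 101 zpct [0.1767 0.1938 0.1978] mean [0.4799 0.2638 0.1953] mid [0.4799 0.2633 0.1961] ext [0.028 0.029 0.008]
red 133 98 zpct [0.1851 0.1944 0.1982] mean [0.5277 0.1712 0.1956] mid [0.529  0.1712 0.1967] ext [0.03  0.029 0.009]
teal 151 109 zpct [0.1793 0.1941 0.1977] mean [0.3963 0.3541 0.1953] mid [0.3965 0.3545 0.1957] ext [0.028 0.031 0.008]
purp 152 115 zpct [0.1806 0.1941 0.1973] mean [0.319  0.2975 0.1951] mid [0.3199 0.2982 0.1962] ext [0.03  0.029 0.01 ]
plate 1817 0.14629480582400536 ((554.90966796875, -53.724342346191406), (141.20327758789062, 160.52822875976562), 3.089181900024414)
knob 53 [0.64156264 0.00464742 0.18955027] [0.0166365  0.01637187 0.02920336]
scene cam [ 1.367 -0.293  0.745] desk -0.0005659223897547733 454.8500812595667
cyl 159 70 zpct [0.1728 0.1874 0.1953] mean [0.4797 0.2618 0.1938] mid [0.4778 0.2625 0.193 ] ext [0.028 0.03  0.007]
red 174 84 zpct [0.1743 0.1888 0.1954] mean [0.527  0.1694 0.1938] mid [0.524  0.1708 0.1934] ext [0.029 0.031 0.008]
teal 138 63 zpct [0.1743 0.1872 0.1949] mean [0.3961 0.3527 0.1935] mid [0.3948 0.3551 0.1931] ext [0.029 0.033 0.008]
purp 128 58 zpct [0.1735 0.1873 0.1952] mean [0.3185 0.2961 0.1936] mid [0.315  0.2975 0.193 ] ext [0.032 0.031 0.008]
plate 1835 0.14656601187369928 ((558.474365234375, -53.276641845703125), (163.31573486328125, 161.5714111328125), 2.9787938594818115)
knob 109 [0.64605147 0.00189852 0.18239825] [0.01999834 0.01755338 0.0278619 ]
```

```bash
cat >> h.py <<'E'
A=np.deg2rad(3.07); O=np.array([.555,-.0535])
RR=np.array([[np.cos(A),-np.sin(A)],[np.sin(A),np.cos(A)]])
def rk(x,y): return O+RR@[x,y]           # rack mm-frame -> world xy
def ori(a,s=1):                          # tool down, y axis at world angle a
    y=s*np.array([np.cos(a),np.sin(a),0]); z=np.array([0,0,-1.]); return np.stack([np.cross(y,z),y,z],1)
E
python3 - <<'E'
from h import *
from bench import manip as m
f=np.load("top0.npz"); w=cloud(f); q=(w[...,:2]-O)@RR; z=w[...,2]
pl=(z>.138)&(z<.152); P=q[pl]
low=(z<.12)
# slot edges seen as plate pts
def edge(sel,ax,lo,hi):
    v=P[sel][:,ax]; v=v[(v>lo)&(v<hi)]; return v
a=(P[:,0]>-.06)&(P[:,0]<0)
print("leg1 y edges", np.percentile(P[a&(P[:,1]<.04)][:,1],99.5),"expect .025;",np.percentile(P[a&(P[:,1]>.04)][:,1],.5),"expect .055")
b=(P[:,1]>-.045)&(P[:,1]<.02)
print("leg2 x edges",np.percentile(P[b&(P[:,0]<.02)][:,0],99.5),"exp .005",np.percentile(P[b&(P[:,0]>.02)][:,0],.5),"exp .035")
c=(P[:,0]>.01)&(P[:,0]<.03); print("end y",np.percentile(P[c&(P[:,1]<0)][:,1],99.5),"exp -.052")
print("ext",np.percentile(P,[.3,99.7],axis=0))
print(np.round(m.current_tcp_rot(),2))
for s in(1,-1):
    R=ori(A+np.pi/2,s)
    for p in([.48,.263,.30],[.48,.263,.163],[.48,.263,.39],[*rk(-.13,.04),.39],[*rk(-.13,.04),.167],[*rk(.02,-.038),.167]):
        j=m.inverse_kinematics(p,R); print(s,None if j is None else np.round(j,2))
E
```

```text
leg1 y edges 0.023798244384979197 expect .025; 0.05512625556476434 expect .055
leg2 x edges 0.004959607530114104 exp .005 0.03412520581207234 exp .035
end y -0.05292467445809658 exp -.052
ext [[-0.48545996 -0.5838866 ]
 [ 0.17223115  0.79520959]]
[[-0.92  0.4   0.  ]
 [ 0.4   0.92  0.  ]
 [ 0.    0.   -1.  ]]
1 [ 0.42  0.28  1.57 -0.    1.29 -1.21]
1 [ 0.42  0.43  1.73 -0.    0.99 -1.21]
1 [ 0.42  0.23  1.42 -0.    1.49 -1.21]
1 [-0.16 -0.02  1.71 -0.    1.45 -1.78]
1 [-0.16  0.21  2.03 -0.    0.9  -1.78]
1 [-0.24  0.48  1.62 -0.    1.04 -1.86]
-1 [ 0.42  0.28  1.57 -0.    1.29  1.93]
-1 [ 0.42  0.43  1.73 -0.    0.99  1.93]
-1 [ 0.42  0.23  1.42 -0.    1.49  1.93]
-1 [-0.16 -0.02  1.71 -0.    1.45  1.36]
-1 [-0.16  0.21  2.03 -0.    0.9   1.36]
-1 [-0.24  0.48  1.62 -0.    1.04  1.28]
```

Run:
```python
from h import *
from bench import manip as m
R=ori(A+np.pi/2)
m.set_gripper(0.6,40)
m.move_ptp([.48,.263,.30],R)
m.move_l([.48,.263,.163],max_speed=.1)
print("F before",np.round(m.current_force(),2))
m.set_gripper(0.0,40); print("w",m.current_grip_width()*85)
m.move_l([.48,.263,.175],max_speed=.05); m.dwell(.3)
print("F",np.round(m.current_force(),2),np.round(m.current_ft_torque(),3),m.current_grip_width()*85,m.current_time())
p,d=m.grab_frame("scene"); cv2.imwrite("pics/s2.png",cv2.resize(p[100:340,260:520],None,fx=2.5,fy=2.5)[:,:,::-1])
```

```text
F before [ 0.18  0.18 -0.67]
w 28.714186496231825
F [-0.11  0.03 -3.45] [ 0.049 -0.003  0.016] 28.712221434107928 5.3167
```

View pics/s2.png

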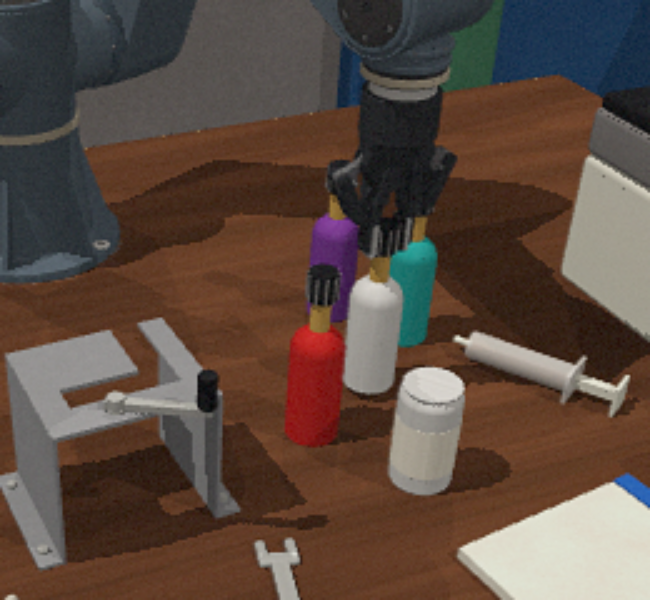

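The cylinder is lifted clean, upright in the pads at (375,300), and the neighbours are untouched. Next I carry it to the mouth and slide it in, checking forces.

```bash
cat >> h.py <<'E'
def slide(m,p0,p1,z,step=.01,sp=.06,lim=6):
    """rack-frame slide in steps, stops when lateral force exceeds lim"""
    p0,p1=np.array(p0),np.array(p1); n=max(1,int(round(np.linalg.norm(p1-p0)/step)))
    f0=np.array(m.current_force())
    for i in range(1,n+1):
        p=p0+(p1-p0)*i/n; m.move_l([*rk(*p),z],max_speed=sp)
        F=np.array(m.current_force())-f0
        if np.linalg.norm(F)>lim: print("STOP",p,F.round(1)); return False
    print("ok",p,F.round(1),m.current_time()); return True
E
python3 - <<'E'
from h import *
from bench import manip as m
m.move_l([.48,.263,.39],max_speed=.2)
m.move_l([*rk(-.125,.04),.39],max_speed=.2)
m.move_l([*rk(-.125,.04),.168],max_speed=.15)
m.dwell(.3)
slide(m,(-.125,.04),(-.06,.04),.168,step=.0325)
p,d=m.grab_frame("scene"); cv2.imwrite("pics/s3.png",cv2.resize(p[150:350,220:440],None,fx=3,fy=3)[:,:,::-1])
E
```

```text
ok [-0.06  0.04] [ 0.8 -0.3 -0.5] 11.5
```

View pics/s3.png

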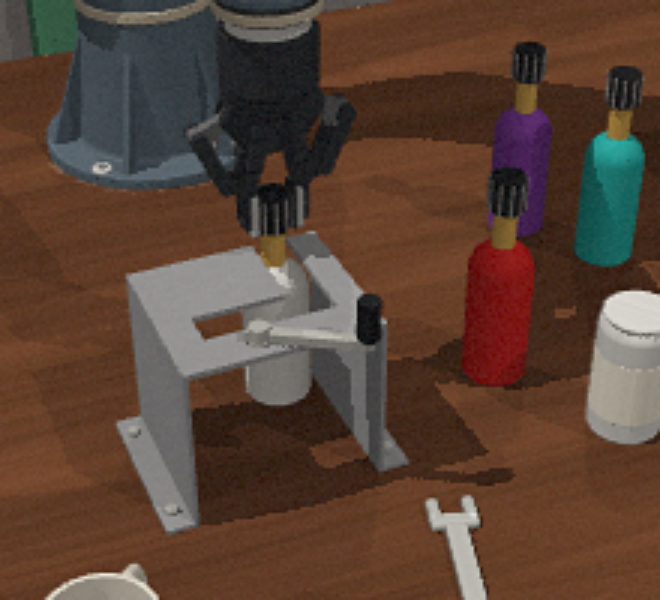

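The neck at (272,250) is in the slot mouth, with the body upright below the plate. I continue to the corner and then to home.

Run:
```python
from h import *
from bench import manip as m
if slide(m,(-.06,.04),(.02,.04),.168,.02) and slide(m,(.02,.04),(.02,-.038),.168,.013):
    m.move_l([*rk(.02,-.038),.164],max_speed=.03); m.dwell(.3)
    print(np.round(m.current_force(),2),m.current_time())
p,d=m.grab_frame("scene"); cv2.imwrite("pics/s4.png",cv2.resize(p[150:350,220:440],None,fx=3,fy=3)[:,:,::-1])
```

```text
ok [0.02 0.04] [-1.1  0.9  0.9] 13.4833
ok [ 0.02  -0.038] [ 1.1  0.1 -1.3] 15.6833
[ 0.6  -0.24 -2.63] 16.2667
```

View pics/s4.png

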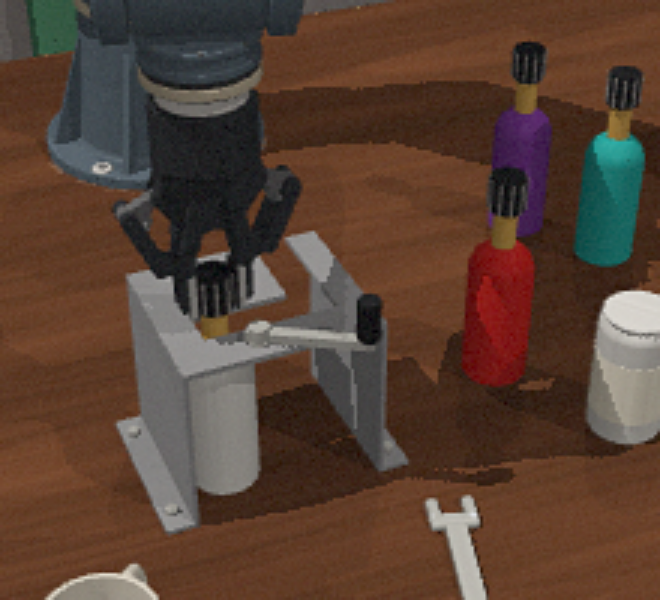

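It is at the closed end with no contact forces. I lower to contact, release and retreat, then measure the wheel and knob.

Run:
```python
from h import *
from bench import manip as m
z=.164
while z>.1605 and m.current_force()[2]<-1.2:
    z-=.0007; m.move_l([*rk(.02,-.038),z],max_speed=.02); m.dwell(.1)
print("z",z,np.round(m.current_force(),2))
m.set_gripper(0.55); m.dwell(.2)
m.move_l([*rk(.02,-.038),.27],max_speed=.15)
m.move_l([*rk(-.12,-.04),.33],max_speed=.25)
for c in("top","scene"):
    p,d=m.grab_frame(c); K={k:np.array(v) for k,v in m.get_calibration(c).items()}
    w=cloud(dict(d=d,**K)); q=(w[...,:2]-O)@RR; zz=w[...,2]
    for n,(a,b) in dict(wheel=(.02,-.038),knob=(.0914,.0522)).items():
        k=(np.hypot(q[...,0]-a,q[...,1]-b)<.03)&(zz>.165)&(zz<.21); P=np.c_[q[k],zz[k]]
        if len(P)<5: print(c,n,"none"); continue
        t=P[P[:,2]>np.percentile(P[:,2],90)-.006]; print(c,n,len(t),t.mean(0).round(4),((t.min(0)+t.max(0))/2).round(4),np.ptp(t,0).round(3))
print(m.current_time(),np.round(m.current_qpos(),2))
```

```text
z 0.1633 [-0.68  0.57  0.26]
top wheel 5 [ 0.0179 -0.0408  0.1969] [ 0.018  -0.0407  0.1962] [0.024 0.01  0.004]
top knob 36 [0.092  0.0535 0.1905] [0.0924 0.0532 0.1902] [0.017 0.016 0.007]
scene wheel 111 [ 0.0194 -0.0383  0.1942] [ 0.0167 -0.0375  0.194 ] [0.035 0.032 0.009]
scene knob 46 [0.0906 0.0522 0.19  ] [0.0896 0.0522 0.1896] [0.018 0.016 0.007]
18.9 [-0.33  0.07  1.76  0.    1.31 -1.95]
```

The cylinder is within about 2 mm of home. The knob is at rack (91,53), so the latch is at about 2.1 rad. I'll cage the knob loosely between the pads and sweep it along its arc, turning the tool with it.

```bash
cat > latch.py <<'E'
from h import *
from bench import manip as m
def pose(th,z):   # tool centred on knob at latch angle th
    return [*rk(.052-.08*np.cos(th),-.015+.08*np.sin(th)),z], ori(A+np.arctan2(np.cos(th),np.sin(th)))
if __name__=="__main__":
    th=2.10
    p,R=pose(th,.30); m.set_gripper(.4); m.move_ptp(p,R)
    m.move_l(pose(th,.166)[0],max_speed=.1); f0=np.array(m.current_force()); print(f0.round(1),m.current_time())
    while th>-.24:
        th-=.14 if th>.1 else .03
        p,R=pose(th,.166); m.move_l(p,R,max_speed=.08 if th>.1 else .03)
        F=np.array(m.current_force())-f0
        if th<.3 or np.linalg.norm(F)>4: print(round(th,2),F.round(1))
        if np.linalg.norm(F)>8: break
    print(m.current_time(),np.round(m.current_ee_pos(),4),p)
E
python3 latch.py
```

```text
[1.  0.3 0.1] 22.7083
0.28 [-1.  -0.1 -0. ]
0.14 [-0.7  0.2 -0.3]
-0.0 [-1.2 -0.8  0.1]
-0.03 [-1.1 -0.6  0.4]
-0.06 [-1.7  0.8 -0.4]
-0.09 [-0.4 -0.8 -0.8]
-0.12 [-2.3 10.   2.4]
28.3167 [ 0.5285 -0.078   0.1659] [np.float64(0.5289309115976419), np.float64(-0.07951046091593307), 0.166]
```

Contact force rose to 10 N at a command of −0.12 rad. The pads lead the knob by about 8 mm, or 0.1 rad, so this matches the stop at 0. I back off, retreat and check.

Run:
```python
from latch import *
m.move_l(pose(0,.166)[0],max_speed=.03); print(np.round(m.current_force(),1))
m.move_l(pose(0,.30)[0],max_speed=.12)
m.move_l([*rk(-.16,.0),.35],max_speed=.25); m.dwell(.3)
for c in("top","scene"):
    p,d=m.grab_frame(c); K={k:np.array(v) for k,v in m.get_calibration(c).items()}
    cv2.imwrite(f"pics/{c}5.png",cv2.resize(p[150:350,220:440],None,fx=3,fy=3)[:,:,::-1])
    w=cloud(dict(d=d,**K)); q=(w[...,:2]-O)@RR; zz=w[...,2]
    for n,(a,b) in dict(wheel=(.02,-.038),knob=(-.028,-.015)).items():
        k=(np.hypot(q[...,0]-a,q[...,1]-b)<.025)&(zz>.165)&(zz<.21); P=np.c_[q[k],zz[k]]
        if len(P)<5: print(c,n,"none"); continue
        t=P[P[:,2]>np.percentile(P[:,2],90)-.006]; print(c,n,len(t),t.mean(0).round(4),((t.min(0)+t.max(0))/2).round(4))
    for n in("spray_can","syringe","mouse","mug","spanner"):
        r=m.look_for(c,n); print(c,n,[np.round(r[0]["at"],3)] if r else None)
print(m.current_time())
```

```text
[ 0.5 -0.3  0.4]
top wheel 108 [ 0.0198 -0.0368  0.195 ] [ 0.0201 -0.0371  0.1963]
top knob none
top spray_can [array([0.618, 0.234, 0.12 ])]
top syringe [array([ 0.475, -0.423,  0.025])]
top mouse [array([ 0.474, -0.426,  0.028])]
top mug [array([ 0.786, -0.224,  0.052])]
top spanner [array([0.735, 0.05 , 0.006])]
scene wheel 114 [ 0.0195 -0.0383  0.1939] [ 0.0171 -0.0382  0.1933]
scene knob 37 [-0.0298 -0.0165  0.1904] [-0.0299 -0.0163  0.1896]
scene spray_can [array([0.65 , 0.229, 0.078])]
scene syringe [array([0.539, 0.44 , 0.028])]
scene mouse [array([ 0.49 , -0.414,  0.026])]
scene mug [array([ 0.796, -0.226,  0.06 ])]
scene spanner [array([0.749, 0.041, 0.006])]
31.6667
```

View pics/scene5.png

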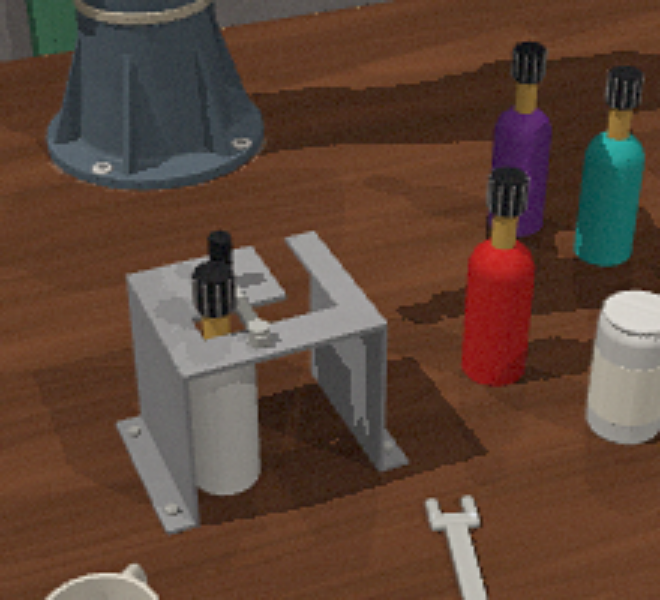

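The cylinder stands upright at home, with its wheel at (215,290). The latch bar lies shut behind the neck with its knob at (220,250), and the arm is clear.

```bash
python3 -c "
from bench import manip as m
m.sign_off()"
```

```text
the job is handed in; nothing more can be done
```

The cylinder is in its station with the latch shut, and I handed the job in at about 32 s. I gripped the bare-aluminium cylinder by its wheel and carried it over the look-alikes. Then I slid it a few mm off the desk through the mouth and corner to home, set it down, and swung the latch shut with the knob held loosely between the pads.

Last checks:
- **Cylinder:** the wheel centre measures about 1 mm (top camera) and 1–3 mm (scene camera) from home. Its top is at 194–196 mm, so it stands upright on the desk.
- **Latch:** the knob is at rack (-30, -16) mm against (-28, -15) expected when shut, an angle of about 0.02 rad. There was a clear 10 N stop contact when it closed. Only the scene camera confirmed this; the top camera gave no reading for the knob.
- **Bystanders:** the detected positions are unchanged to within 6 mm. For the mouse, only the top camera gave a usable first reading. The top camera's final "syringe" detection was really the mouse, but the scene camera shows the syringe where it was.

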